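Sort round copper blanks through the gate of a sorting board

ROBOT

A 6-joint arm with a two-finger parallel gripper is mounted at the origin on the work surface. World frame = base frame: x ahead of the robot, y to its left, z up, the work surface at z = 0. Lengths are in mm, angles in rad, forces in N, time in s.
With the tool pointing down it reaches from about 300 to 750 mm from the base axis. Payload 8.5 kg.
Tool frame: the origin (TCP) lies at the very end of the fingers, on their centre line; the grasp point (between the pads) lies 19 mm behind it; z points along the fingers, y is the line along which they close (so a half turn about z gives the same grasp; the last joint's range is limited). The gripper opens to 85 mm and grips with 20 to 120 N. Pads are 22 mm wide; open, the fingers measure 114 mm over their backs; the gripper's body (76 mm by 85 mm) begins 54 mm behind the grasp point. The pads swing forward as they close: fully open they stand 13 mm farther back than shut.
Start: joints at [-1.391, 0.381, 1.297, -0, 1.464, -0.215], TCP at [211.536, -507.674, 231.322] pointing down, gripper open.
Joint ranges: [-3.11, 3.11], [-0.89, 2.33], [0.22, 2.48], [-1.42, 4.56], [0.17, 2.85], [-2.88, 2.88]. Speed limits (rad/s): [2.39, 2.39, 3.14, 3.14, 3.14, 3.14].

INTERFACE

Orientations are given as a rotation vector (axis times angle).
In Python, from station import ctrl gives the robot as it stands.
- The arm moves only by the tool send_rows, never from a script. Its argument "deltas" is a list of rows, each an object with "translation": the shift along the tool's x, y, z in cm, a list of three; "rotation": the turn, a rotation vector about the tool's x, y, z in rad, a list of three; "gripper": the closure, from 0 (fully open) to 1 (shut). A call has 1 to 10 rows; each row is the pose to reach, as a shift and turn from the pose commanded when the call began, along the tool's axes at that moment; what a row does not reach only later rows make up. A row lasts 1/10 s, in which the tool goes at most 50 mm and 8.59 degrees, less where a joint would pass 70% of its speed; a pose out of reach is approached as far as the arm can. A call with a gripper value outside its range is refused whole. The fingers move at their own pace and stop on an object; the grip force is fixed at half the most. Time passes only in rows, so rows that repeat a pose let the fingers close. It gives the time, the measured TCP pose, the force, the opening and the grip force at its end, in the units of the state.
- ctrl.sense(): the state, without advancing time (a new reading comes with each control period).
- ctrl.grab_frame(name): name is "side" or "top" or "wrist"; returns the picture (480x640x3 uint8, red, green, blue); there is no depth.
- ctrl.calibration(name): a dict with "K" (3x3 intrinsics, pixels), "extrinsics" (4x4, takes a point from world to camera coordinates); the wrist camera has in their place "hand_eye" (4x4, takes a point from camera to tool coordinates, whose origin is the TCP and whose axes are the flange's). Camera axes: x right, y down, z forward; pixel columns grow to the right and rows downward; lengths in mm; the calibration is good to about 2 mm. The wrist camera is an equidistant fisheye: a pixel r from the principal point sees the ray r / f radians off the axis. A picture is of the moment at which its call begins: read the wrist's pose just before it. calibration takes no time and is no camera call.
- ctrl.sign_off(): hands the job in; it is judged then, once.
Trained networks look in the newest picture that a camera, given by its name, has taken for a name from the list of things; names that differ only in an ending like _2 or _b are one class to them, and where a whole thing is asked for, a point or a joint stands for the part that bears it (a point fixed in the world has none). Each returns a list of dicts, best first, with "conf" (0 to 1); they miss things now and then, are a little off and sometimes report something else, mostly with a low value. They report only what shows in the picture. A call takes as long as a camera call. They do not tell look-alikes from the thing itself.
- ctrl.search_frame(camera, thing): "centre" ([column, row] as shares, 0 to 1, of the picture: columns of its width, rows of its height, amid what is visible of it).
- ctrl.cut_out(camera, thing): "mask" (480x640 bool, what is visible of it) and "centre" ([column, row] as shares, 0 to 1, of the picture: columns of its width, rows of its height, amid what is visible of it).
The state is a dict: "time_s": time; "joints": joint angles; "joint_vel": joint speeds; "effort": joint torques, N m; "tool_pos": TCP position; "tool_rot": TCP orientation; "wrist_force": force on the tool from outside, world axes, zero at the start; "torque": the same for the moment, N m; "opening": finger opening in mm; "finger_force": force on a finger pad.
Only numpy, scipy, OpenCV 4.12 (cv2) and the standard library are available. Lean on these libraries where they do the work, as an engineer would, in place of code of your own. Each camera call takes 0.05 s, during which the arm holds its last target. There are 200 camera calls.

TASK

With the fingertips, sweep the three round copper blanks along the sorting board and out through its narrow gate, one at a time, so that each drops through the slot into the catch drawer before the next goes through. Only slide them, do not lift or carry them, and leave the long blanks, the loupe and the things beside the board where they are. At the end all three round blanks lie in the drawer and the hand is clear.

Things in the scene. Friction and masses are not known exactly. Their poses are not given: they have to be found in the camera images.
- board: Wooden sorting board, fixed. Origin on the bench straight below the middle of the gate's lip; x runs from the gate up the field (away from the slot), y across it, z up. Its smooth white level field is 48 mm above the bench, x = 0 to 250 mm, y = -135 to 135 mm. The rails round it stand 12 mm above the field and are 12 mm thick; the end rail beyond the slot is at x = -62 to -50 mm.
- mouth (a point): middle of the gate's mouth, on the field's surface, 30 mm up the field from the lip; axes as the board's. A head block (12 mm above the field) closes that end of the field, its face level with this point, save for the gate in its middle: two dark flared cheeks, 13 mm above the field, narrow from 92 mm apart here to 40 mm apart at the lip.
- lip (a point): middle of the gate's lip, a brass strip flush with the field (48 mm above the bench), where the field ends and the slot begins; the gate's narrowest place, 40 mm wide; axes as the board's. A blank tips into the slot by itself once its centre is well past the lip.
- slot (a point): middle of the slot's open mouth, level with the field, 25 mm beyond the lip; axes as the board's. The slot is 50 mm long (x) and 44 mm wide, above the grey felt-lined floor of the catch drawer 42 mm below the field. The drawer is shut and fixed, inside x = -50 to 37 mm and y = -55 to 55 mm in the board's frame.
- round1_center (a point): round copper blank: a flat disc 32 mm across and 5 mm thick, about 35 g, bare copper, lying flat on the board's field and free to slide; the point is its centre, half-way up. The three round blanks are alike.
- round2_center (a point): round copper blank: a flat disc 32 mm across and 5 mm thick, about 35 g, bare copper, lying flat on the board's field and free to slide; the point is its centre, half-way up. The three round blanks are alike.
- round3_center (a point): round copper blank: a flat disc 32 mm across and 5 mm thick, about 35 g, bare copper, lying flat on the board's field and free to slide; the point is its centre, half-way up. The three round blanks are alike.
- long1_center (a point): long copper blank that stays: a flat bar with round ends, 46 mm long (its x), 18 mm wide, 5 mm thick, about 34 g, bare copper, loose on the board's field; the point is its centre, half-way up.
- long2_center (a point): long copper blank that stays: a flat bar with round ends, 46 mm long (its x), 18 mm wide, 5 mm thick, about 34 g, bare copper, loose on the board's field; the point is its centre, half-way up.
- loupe_center (a point): black eye loupe standing on the board's field in a far corner: a tapered barrel 31 mm wide at its foot, 30 mm tall; the point is its centre, half-way up. It stays where it is.
- jar1_center (a point): small glass jar with white cap on the bench beside the board, 44 mm wide, 55 mm tall; the point is its centre. It stays where it is.
- jar2_center (a point): glass jar with white cap on the bench beside the board, 52 mm wide, 62 mm tall; the point is its centre. It stays where it is.
- brush_center (a point): paint brush lying on the bench beside the board, about 170 mm long along its x, from 110 mm behind to 60 mm ahead of the point, 11 mm thick; the point is on its axis. It stays where it is.
- tweezers_center (a point): steel tweezers lying on the bench beside the board, 140 mm long along x, 20 mm wide, 8 mm high; the point is the middle. They stay where they are.
Things that resemble listed ones, but are neither listed nor needed, are in the scene too. Leave any red or turquoise look-alike of the part that bears round3_center alone.

How it is judged:
By the outcome, as a careful person would: the job done as asked, in the order asked, and still so for the second after the job is handed in, with the robot touching nothing.
It also fails if it takes over 69 s, if anything falls off the work surface, if the arm or the gripper's body presses on something with over 40 N, if the wrist force passes 120 N, or if a joint passes its speed limit or range.

## Working session

There is one attempt and no reset: what is moved stays moved. The work goes in short steps, Python scripts to look and compute and a tool call to move; the robot and the scene stay as the last step left them, time stands still between calls to the robot, and variables do not carry over. Pictures are saved under pics/ and viewed, at most 10 in all, crops included, and the job is handed in when it is done.

Besides the shell and the picture viewer there is one more tool, called after "Call:" by a JSON object that holds its "fn" and its "kwargs". send_rows: Moves the arm, as the interface text tells. Its arguments: {"type":"object","properties":{"deltas":{"type":"array"}},"required":["deltas"]}

```bash
mkdir -p pics; ls
python3 - <<'E'
from station import ctrl
import cv2,numpy as np
for n in("top","side"):
    f=ctrl.grab_frame(n); cv2.imwrite(f"pics/{n}0.png",f[:,:,::-1])
    c=ctrl.calibration(n); print(n,np.round(c["K"],1).tolist(),np.round(c["extrinsics"],3).tolist())
s=ctrl.sense();print({k:np.round(v,3).tolist() for k,v in s.items()})
E
```

```text
pics
top [[515.1, 0.0, 320.0], [0.0, 515.1, 247.4], [0.0, 0.0, 1.0]] [[-0.013, -1.0, -0.011, 24.262], [-0.988, 0.015, -0.151, 562.69], [0.151, 0.009, -0.989, 918.286], [0.0, 0.0, 0.0, 1.0]]
side [[523.3, 0.0, 315.6], [0.0, 523.3, 242.6], [0.0, 0.0, 1.0]] [[-0.902, -0.431, -0.011, 517.462], [-0.256, 0.555, -0.791, 174.872], [0.347, -0.711, -0.611, 829.931], [0.0, 0.0, 0.0, 1.0]]
{'time_s': 0.1, 'joints': [-1.391, 0.381, 1.298, -0.0, 1.464, -0.215], 'joint_vel': [0.001, -0.0, -0.003, -0.001, -0.0, 0.0], 'effort': [0.004, -44.922, -23.166, -0.0, 0.004, 0.0], 'tool_pos': [211.501, -507.435, 230.784], 'tool_rot': [-3.079, -0.616, -0.0], 'wrist_force': [-0.681, -0.122, -0.303], 'torque': [0.02, 0.035, 0.029], 'finger_force': 0.0, 'opening': 85.402}
```

View pics/top0.png

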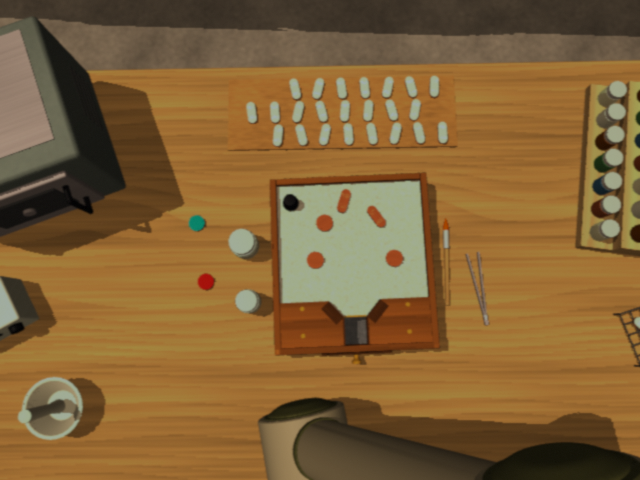

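View pics/side0.png

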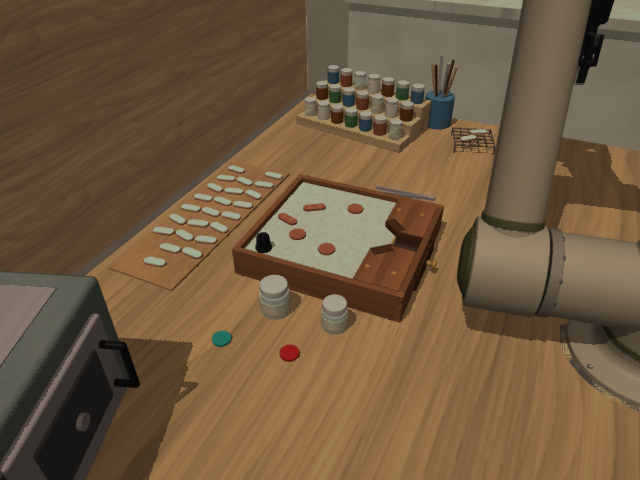

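Top view: the three round blanks are at about (325,223), (316,260) and (394,258). The long ones are at (344,201) and (376,216). The loupe is at (291,202) and the gate lip near (356,316). Possible look-alikes are the red disc (206,282) and the turquoise disc (197,223), both on the bench, so I rule those out. Next I measure and check a close crop.

```bash
cat > h.py <<'E'
from station import ctrl
import cv2,numpy as np
from scipy.spatial.transform import Rotation as R
def p2w(n,uv,z):
    c=ctrl.calibration(n);K=np.array(c["K"]);E=np.array(c["extrinsics"])
    Rm,t=E[:3,:3],E[:3,3];o=-Rm.T@t
    d=Rm.T@np.linalg.solve(K,[uv[0],uv[1],1.]);return o+d*(z-o[2])/d[2]
def copper(f,box):
    x0,y0,x1,y1=box
    h=cv2.cvtColor(f,cv2.COLOR_RGB2HSV)
    m=np.zeros(f.shape[:2],np.uint8)
    m[y0:y1,x0:x1]=255*((h[...,1]>110)&(h[...,2]>60)&((h[...,0]<15)|(h[...,0]>170)))[y0:y1,x0:x1]
    n,l,s,c=cv2.connectedComponentsWithStats(m)
    return [(c[i],s[i]) for i in range(1,n) if s[i][4]>25]
E
python3 - <<'E'
from h import *
f=cv2.imread("pics/top0.png")[:,:,::-1].copy()
for c,s in copper(f,(283,188,424,298)): print(np.round(c,1),s,np.round(p2w("top",c,50.5),1))
h=cv2.cvtColor(f,cv2.COLOR_RGB2HSV)
w=np.zeros(f.shape[:2],np.uint8);w[170:320,265:440]=((h[...,1]<60)&(h[...,2]>110))[170:320,265:440]
ys,xs=np.nonzero(w)
for y in range(185,325,8):
    r=xs[ys==y]
    if len(r): print(y,r.min(),r.max(),np.round(p2w("top",(r.min(),y),48)[:2]),np.round(p2w("top",(r.max()+1,y),48)[:2]))
for n in("mouth","lip","slot","board","round1_center","loupe_center"):
    print(n,[(round(d["conf"],2),np.round(np.array(d["centre"])*[640,480],1).tolist(),np.round(p2w("top",np.array(d["centre"])*[640,480],48)[:2],1).tolist()) for d in ctrl.search_frame("top",n)])
cv2.imwrite("pics/crop0.png",cv2.resize(f[165:365,255:455],(600,600),interpolation=cv2.INTER_CUBIC)[:,:,::-1])
E
```

```text
[343.6 200.7] [337 189  14  24 215] [649.7 -29.2  50.5]
[422.4 200.7] [421 188   3  34  61] [ 647.5 -176.7   50.5]
[376.1 216.1] [367 206  19  21 217] [619.3 -89.1  50.5]
[324.2 222.5] [316 215  17  16 217] [608.6   7.7  50.5]
[393.9 257.8] [386 250  17  17 227] [ 540.5 -119.7   50.5]
[314.9 259.7] [307 252  17  17 226] [539.1  25.9  50.5]
185 315 419 [682.  24.] [ 678. -174.]
193 279 419 [667.  92.] [ 663. -173.]
201 280 419 [652.  90.] [ 648. -173.]
209 280 421 [636.  90.] [ 632. -176.]
217 280 420 [621.  90.] [ 617. -173.]
225 280 422 [606.  90.] [ 602. -176.]
233 280 422 [591.  90.] [ 586. -176.]
241 281 422 [575.  89.] [ 571. -175.]
249 281 424 [560.  89.] [ 556. -178.]
257 281 424 [545.  89.] [ 541. -177.]
265 281 425 [530.  89.] [ 527. -179.]
273 281 425 [516.  89.] [ 512. -178.]
281 282 426 [501.  87.] [ 497. -179.]
289 282 426 [486.  87.] [ 482. -178.]
297 282 404 [471.  87.] [ 468. -138.]
305 335 373 [456. -10.] [455. -81.]
313 342 367 [441. -22.] [440. -69.]
mouth [(0.87, [356.8, 271.7], [516.0, -50.9])]
lip [(0.96, [356.3, 268.6], [521.7, -50.1])]
slot [(0.7, [350.6, 267.9], [523.2, -39.6])]
board [(0.58, [355.7, 270.7], [517.8, -48.9])]
round1_center [(0.6, [326.0, 222.1], [609.9, 4.4])]
loupe_center [(0.48, [290.5, 201.6], [650.3, 70.6])]
```

View pics/crop0.png

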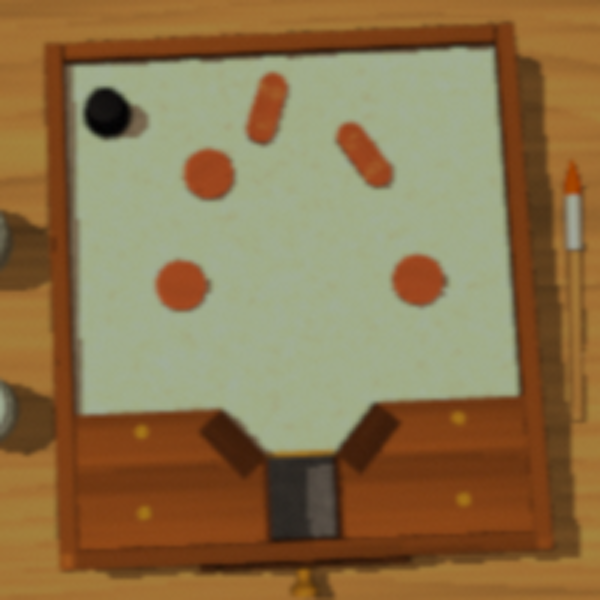

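```bash
cat >> h.py <<'E'
def fit(B,W):
    B=np.array(B,float);W=np.array(W,float);b,w=B.mean(0),W.mean(0)
    H=(B-b).T@(W-w);th=np.arctan2(H[0,1]-H[1,0],H[0,0]+H[1,1])
    r=np.array([[np.cos(th),-np.sin(th)],[np.sin(th),np.cos(th)]])
    return th,w-r@b,r
E
python3 - <<'E'
from h import *
pts=[((70,64),(250,135)),((495,47),(250,-135)),((520,396),(30,-135)),((80,414),(30,135)),((267,456),(0,20)),((337,453),(0,-20))]
W=[p2w("top",(255+a/3,165+b/3),48)[:2] for (a,b),_ in pts];B=[b for _,b in pts]
th,t,r=fit(B,W);print("top",th,t);print(np.round(np.array(W),1).tolist());print(np.round((np.array(W)-t)@r-B,1).tolist())
for c in((649.7,-29.2),(619.3,-89.1),(608.6,7.7),(540.5,-119.7),(539.1,25.9)): print(np.round(r.T@(np.array(c)-t),1))
f=cv2.imread("pics/side0.png")[:,:,::-1].copy()
for c,s in copper(f,(255,200,395,262)): print(np.round(c,1),s[4],np.round(r.T@(p2w("side",c,50.5)[:2]-t),1))
print(R.from_rotvec(ctrl.sense()["tool_rot"]).as_matrix().round(3), np.round(ctrl.calibration("wrist")["hand_eye"],3))
E
```

```text
top 0.025919245121065856 [434.03080213 -46.91349512]
[[680.2, 93.5], [686.9, -174.3], [467.7, -180.1], [460.6, 87.7], [433.7, -25.6], [434.9, -68.0]]
[[-0.2, -1.0], [-0.5, 1.1], [0.2, 0.9], [0.0, -1.2], [0.2, 1.3], [0.3, -1.1]]
[216.1  12.1]
[184.1 -47. ]
[175.9  50.1]
[104.5 -75.5]
[106.9  70.1]
[266.9 213.4] 194 [262.8  11.2]
[313.9 206.9] 130 [184.6 -47.8]
[355.  208.2] 123 [105.1 -76.5]
[391.6 218.2] 104 [ 25.7 -71.9]
[287.1 218.5] 137 [217.1  11. ]
[297.1 233.8] 150 [176.4  49.4]
[326.2 248.5] 165 [107.1  69.2]
[380.9 253.9] 438 [ 9.1 44.5]
[266.6 258. ] 191 [195.5 137.3]
[[ 0.923  0.385 -0.   ]
 [ 0.385 -0.923  0.   ]
 [ 0.    -0.    -1.   ]] [[-1.00000e-03 -9.55000e-01 -2.98000e-01  7.63620e+01]
 [ 1.00000e+00 -1.00000e-03 -0.00000e+00  1.07600e+00]
 [-0.00000e+00 -2.98000e-01  9.55000e-01 -1.41493e+02]
 [ 0.00000e+00  0.00000e+00  0.00000e+00  1.00000e+00]]
```

```bash
cat > goal.py <<'E'
# usage: goal.py phi_deg x y z [x y z ...]  (board mm, z above field; TCP) -> cm in tool axes
import sys;from h import *
T=np.array([434.0,-46.9]);TH=0.0259;r=np.array([[np.cos(TH),-np.sin(TH)],[np.sin(TH),np.cos(TH)]])
s=ctrl.sense();M=R.from_rotvec(s["tool_rot"]).as_matrix();p=np.array(s["tool_pos"])
y=np.arctan2(M[1,0],M[0,0]);a=[float(v) for v in sys.argv[1:]]
print("t",round(s["time_s"],2),"board tcp",np.round(r.T@(p[:2]-T),1),round(p[2]-48,1),"phi",round(np.degrees(y-TH),1),"F",np.round(s["wrist_force"],1),"open",round(s["opening"],1))
if a:
    print("rot",R.from_matrix(M.T@R.from_euler("z",TH+np.radians(a[0])).as_matrix()@np.diag([1,-1,-1])).as_rotvec().round(3))
    for g in np.reshape(a[1:],(-1,3)): print(g,"->",np.round(M.T@(np.r_[T+r@g[:2],48+g[2]]-p)/10,2))
E
python3 goal.py 45 132.5 95.5 60
```

```text
t 0.4 board tcp [-234.3 -454.8] 183.2 phi 21.1 F [-0.  -0.3 -0.1] open 85.3
rot [-0.    -0.    -0.417]
[132.5  95.5  60. ] -> [ 54.06 -38.1   12.34]
```

Call:
{"fn": "send_rows", "kwargs": {"deltas": [{"translation":[5,-3.5,1],"rotation":[0,0,-0.1],"gripper":0.8},{"translation":[9,-6.3,2],"rotation":[0,0,-0.2],"gripper":0.8},{"translation":[13,-9.2,3],"rotation":[0,0,-0.3],"gripper":0.8},{"translation":[17,-12,4],"rotation":[0,0,-0.417],"gripper":0.8},{"translation":[21,-14.8,5],"rotation":[0,0,-0.417],"gripper":0.8},{"translation":[25,-17.6,6],"rotation":[0,0,-0.417],"gripper":0.8},{"translation":[29,-20.4,7],"rotation":[0,0,-0.417],"gripper":0.8},{"translation":[33,-23.3,8],"rotation":[0,0,-0.417],"gripper":0.8},{"translation":[37,-26.1,9],"rotation":[0,0,-0.417],"gripper":0.8},{"translation":[41,-28.9,10],"rotation":[0,0,-0.417],"gripper":0.8}]}}

```text
time_s: 1.4
tool_pos: [473.7, -90.9, 133.5]
tool_rot: [2.886, 1.24, 0.001]
wrist_force: [0.4, -1.6, 0.2]
opening: 17.3
finger_force: 0.0
```

```bash
python3 goal.py 45 132.5 95.5 40
```

```text
t 1.4 board tcp [ 38.5 -45. ] 85.5 phi 45.0 F [ 0.4 -1.6  0.2] open 17.3
rot [ 0.001 -0.     0.   ]
[132.5  95.5  40. ] -> [16.58 -3.29  4.55]
```

Call:
{"fn": "send_rows", "kwargs": {"deltas": [{"translation":[4,-0.8,1],"rotation":[0,0,0],"gripper":0.8},{"translation":[8,-1.6,2],"rotation":[0,0,0],"gripper":0.8},{"translation":[12,-2.4,3],"rotation":[0,0,0],"gripper":0.8},{"translation":[16.6,-3.3,4.5],"rotation":[0,0,0],"gripper":0.8},{"translation":[16.6,-3.3,5.5],"rotation":[0,0,0],"gripper":0.8},{"translation":[16.6,-3.3,6.5],"rotation":[0,0,0],"gripper":0.8},{"translation":[16.6,-3.3,7.0],"rotation":[0,0,0],"gripper":0.8},{"translation":[16.6,-3.3,7.0],"rotation":[0,0,0],"gripper":0.8}]}}

```text
time_s: 2.2
tool_pos: [562.5, 49.3, 63.2]
tool_rot: [-2.887, -1.238, 0.002]
wrist_force: [-0.3, 0.2, -0.2]
opening: 16.9
finger_force: 0.0
```

```bash
python3 goal.py 45 132.5 95.5 2
python3 - <<'E'
from h import *
cv2.imwrite("pics/top1.png",cv2.resize(ctrl.grab_frame("top")[165:365,255:455],(600,600),interpolation=cv2.INTER_CUBIC)[:,:,::-1])
cv2.imwrite("pics/w1.png",ctrl.grab_frame("wrist")[:,:,::-1])
E
```

```text
t 2.2 board tcp [131.   92.9] 15.2 phi 44.9 F [-0.3  0.2 -0.2] open 16.9
rot [-0.001  0.001 -0.001]
[132.5  95.5   2. ] -> [ 0.3  -0.07  1.32]
```

View pics/w1.png

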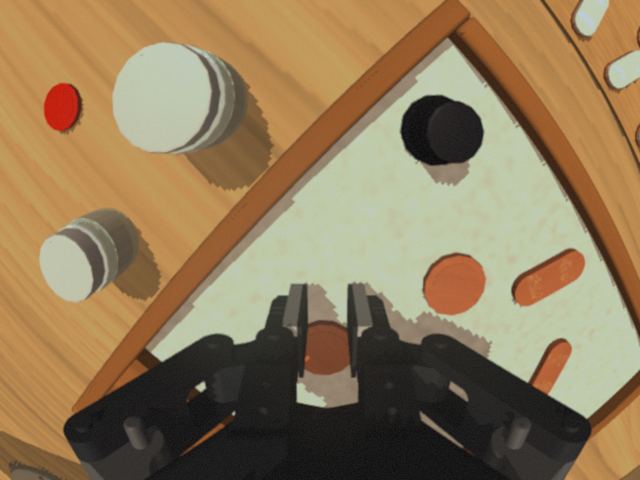

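The wrist view shows the blank centred between the fingertips at (325,348), with rails and loupe clear. I'll descend gently to find the field.

Call:
{"fn": "send_rows", "kwargs": {"deltas": [{"translation":[0.3,0,0.6],"rotation":[0,0,0],"gripper":0.8},{"translation":[0.3,0,1.1],"rotation":[0,0,0],"gripper":0.8},{"translation":[0.3,0,1.3],"rotation":[0,0,0],"gripper":0.8},{"translation":[0.3,0,1.35],"rotation":[0,0,0],"gripper":0.8},{"translation":[0.3,0,1.35],"rotation":[0,0,0],"gripper":0.8}]}}

```text
time_s: 2.8
tool_pos: [565.2, 52.6, 50.1]
tool_rot: [-2.886, -1.24, 0.0]
wrist_force: [0.2, 0.2, 0.2]
opening: 17.1
finger_force: 0.0
```

```bash
python3 goal.py 45 132 95 1 92 55 1 80 40 1
```

```text
t 2.8 board tcp [133.7  96. ] 2.1 phi 45.0 F [0.2 0.2 0.2] open 17.1
rot [-0.     0.     0.001]
[132.  95.   1.] -> [-0.19 -0.05  0.11]
[92. 55.  1.] -> [-5.85 -0.05  0.11]
[80. 40.  1.] -> [-7.76  0.16  0.11]
```

Call:
{"fn": "send_rows", "kwargs": {"deltas": [{"translation":[-0.7,0,0.06],"rotation":[0,0,0],"gripper":0.8},{"translation":[-1.4,0,0.06],"rotation":[0,0,0],"gripper":0.8},{"translation":[-2.4,0,0.06],"rotation":[0,0,0],"gripper":0.8},{"translation":[-3.5,0.05,0.06],"rotation":[0,0,0],"gripper":0.8},{"translation":[-4.6,0.1,0.06],"rotation":[0,0,0],"gripper":0.8},{"translation":[-5.7,0.15,0.06],"rotation":[0,0,0],"gripper":0.8},{"translation":[-6.8,0.2,0.06],"rotation":[0,0,0],"gripper":0.8},{"translation":[-7.9,0.2,0.06],"rotation":[0,0,0],"gripper":0.8},{"translation":[-8.8,0.2,0.06],"rotation":[0,0,0],"gripper":0.8},{"translation":[-9.4,0.2,0.06],"rotation":[0,0,0],"gripper":0.8}]}}

```text
time_s: 3.8
tool_pos: [501.3, -17.6, 49.6]
tool_rot: [-2.887, -1.24, 0.0]
wrist_force: [0.9, -0.1, -0.3]
opening: 17.3
finger_force: 0.1
```

```bash
python3 goal.py 0 80 20 20
python3 - <<'E'
from h import *
cv2.imwrite("pics/w2.png",ctrl.grab_frame("wrist")[:,:,::-1])
E
```

```text
t 3.8 board tcp [68.1 27.5] 1.6 phi 45.0 F [ 0.9 -0.1 -0.3] open 17.3
rot [-0.     0.     0.785]
[80. 20. 20.] -> [ 0.31  1.37 -1.84]
```

View pics/w2.png

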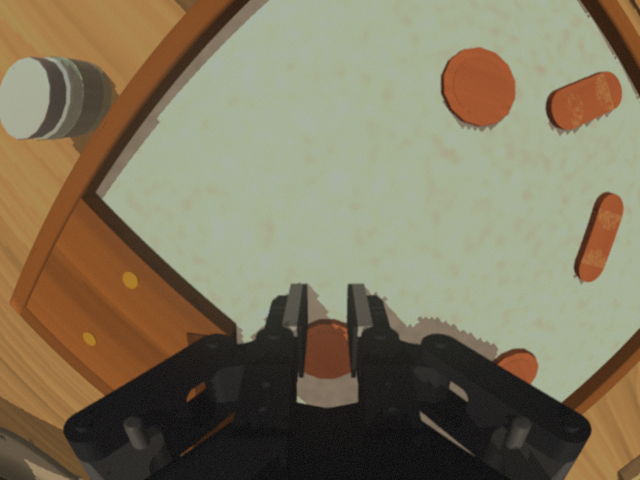

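Blank 1 is nested in the fingertips at (328,350), just ahead of the gate mouth. Next I back off, square up to the gate and push through.

Call:
{"fn": "send_rows", "kwargs": {"deltas": [{"translation":[1.2,0,0.06],"rotation":[0,0,0],"gripper":0.8},{"translation":[1.8,0.4,0.06],"rotation":[0,0,0],"gripper":0.8},{"translation":[1.6,1.2,0.06],"rotation":[0,0,0.14],"gripper":0.8},{"translation":[1.3,2,0.06],"rotation":[0,0,0.28],"gripper":0.8},{"translation":[1.0,2.6,0.06],"rotation":[0,0,0.42],"gripper":0.8},{"translation":[0.6,3.1,0.06],"rotation":[0,0,0.56],"gripper":0.8},{"translation":[0.6,3.1,0.06],"rotation":[0,0,0.7],"gripper":0.8},{"translation":[0.6,3.1,0.06],"rotation":[0,0,0.785],"gripper":0.8},{"translation":[0.6,3.1,0.06],"rotation":[0,0,0.785],"gripper":0.8}]}}

```text
time_s: 4.75
tool_pos: [529.3, -33.5, 48.8]
tool_rot: [3.141, 0.043, 0.001]
wrist_force: [0.0, 0.6, -0.2]
opening: 16.8
finger_force: 0.0
```

```bash
cat > wd.py <<'E'
from h import *
T=np.array([434.0,-46.9]);TH=0.0259;r=np.array([[np.cos(TH),-np.sin(TH)],[np.sin(TH),np.cos(TH)]])
from scipy.optimize import brentq
s=ctrl.sense();M=R.from_rotvec(s["tool_rot"]).as_matrix();p=np.array(s["tool_pos"])
f=ctrl.grab_frame("wrist");c=ctrl.calibration("wrist");K=np.array(c["K"]);H=np.array(c["hand_eye"])
def w(uv,z=53):
    v=np.array([(uv[0]-K[0,2])/K[0,0],(uv[1]-K[1,2])/K[1,1]]);t=np.hypot(*v)
    d=M@H[:3,:3]@np.r_[v/max(t,1e-9)*np.sin(t),np.cos(t)];o=p+M@H[:3,3];return r.T@((o+d*(z-o[2])/d[2])[:2]-T)
h=cv2.cvtColor(f,cv2.COLOR_RGB2HSV)
m=255*((h[...,1]>150)&(h[...,2]>60)&((h[...,0]<12)|(h[...,0]>172))).astype(np.uint8)
n,l,st,cc=cv2.connectedComponentsWithStats(m)
for i in range(1,n):
    if st[i][4]>150:
        q=np.array([w(x[0]) for x in cv2.findContours((l==i).astype(np.uint8),cv2.RETR_EXTERNAL,cv2.CHAIN_APPROX_SIMPLE)[0][0]])
        print(np.round(cc[i]),st[i][4],"ctr",np.round(w(cc[i]),1),"x",q[:,0].min().round(),q[:,0].max().round(),"y",q[:,1].min().round(),q[:,1].max().round())
E
python3 goal.py 0 85 8 1.5; python3 wd.py
```

```text
t 4.75 board tcp [95.6 11. ] 0.8 phi 0.1 F [ 0.   0.6 -0.2] open 16.8
rot [ 0.    -0.     0.001]
[85.   8.   1.5] -> [-1.06  0.29 -0.07]
[315.  28.] 2869 ctr [207.3  14.4] x 194.0 219.0 y 2.0 25.0
[472.  96.] 3358 ctr [184.3 -45.1] x 164.0 204.0 y -62.0 -30.0
[224. 113.] 4752 ctr [176.3  48.4] x 161.0 192.0 y 34.0 64.0
[514. 282.] 2790 ctr [106.6 -73.6] x 91.0 122.0 y -89.0 -59.0
[328. 385.] 2312 ctr [54.3  9.6] x 39.0 70.0 y -5.0 25.0
```

Call:
{"fn": "send_rows", "kwargs": {"deltas": [{"translation":[-1.0,0.15,-0.07],"rotation":[0,0,0],"gripper":0.8},{"translation":[-1.8,0.2,-0.07],"rotation":[0,0,0],"gripper":0.8},{"translation":[-2.6,0.45,-0.07],"rotation":[0,0,0],"gripper":0.8},{"translation":[-3.4,0.7,-0.07],"rotation":[0,0,0],"gripper":0.8},{"translation":[-4.2,0.95,-0.07],"rotation":[0,0,0],"gripper":0.8},{"translation":[-5.0,1.1,-0.07],"rotation":[0,0,0],"gripper":0.8},{"translation":[-5.8,1.1,-0.07],"rotation":[0,0,0],"gripper":0.8},{"translation":[-6.6,1.1,-0.07],"rotation":[0,0,0],"gripper":0.8},{"translation":[-7.3,1.1,-0.07],"rotation":[0,0,0],"gripper":0.8},{"translation":[-7.8,1.1,-0.07],"rotation":[0,0,0],"gripper":0.8}]}}

```text
time_s: 5.8
tool_pos: [450.2, -47.0, 49.7]
tool_rot: [-3.141, -0.042, 0.0]
wrist_force: [0.9, 0.4, 0.1]
opening: 17.4
finger_force: 0.0
```

```bash
python3 goal.py 0 30 0 1.5; python3 wd.py|tail -2
python3 - <<'E'
from h import *
a=cv2.resize(ctrl.grab_frame("wrist")[240:],(640,240));b=cv2.resize(ctrl.grab_frame("side")[180:300,300:460],(400,300),interpolation=cv2.INTER_CUBIC)
o=np.zeros((540,640,3),np.uint8);o[:240]=a;o[240:,:400]=b;cv2.imwrite("pics/w3.png",o[:,:,::-1])
E
```

```text
t 5.8 board tcp [16.2 -0.5] 1.7 phi 0.1 F [0.9 0.4 0.1] open 17.4
rot [-0.     0.     0.001]
[30.   0.   1.5] -> [ 1.38 -0.05  0.02]
[510. 101.] 3981 ctr [104.5 -73.5] x 89.0 120.0 y -90.0 -59.0
[327. 342.] 343 ctr [-0.6 -1.6] x -3.0 3.0 y -10.0 7.0
```

View pics/w3.png

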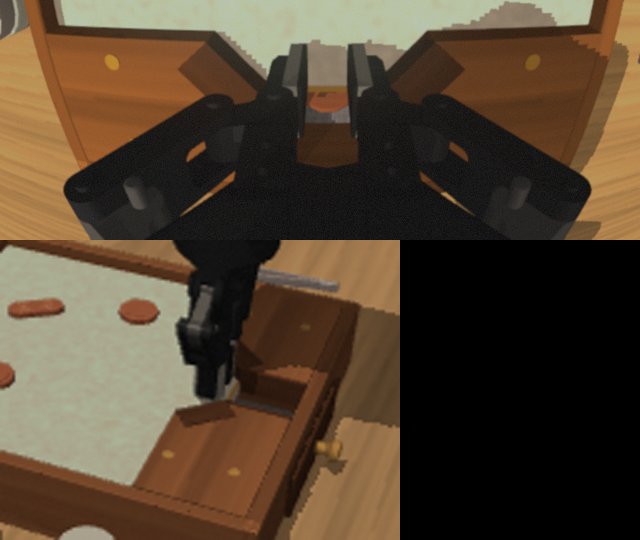

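Blank 1 has gone over the lip: it shows below the brass strip at about (325,100) in the composite. On to blank 2; I'll confirm from the top on the way.

Call:
{"fn": "send_rows", "kwargs": {"deltas": [{"translation":[1.5,0,-1.0],"rotation":[0,0,0],"gripper":0.8},{"translation":[4,1.5,-2.2],"rotation":[0,0,0.12],"gripper":0.8},{"translation":[6.5,3.5,-2.2],"rotation":[0,0,0.26],"gripper":0.8},{"translation":[9,6,-2.2],"rotation":[0,0,0.4],"gripper":0.8},{"translation":[11.4,8.5,-2.2],"rotation":[0,0,0.54],"gripper":0.8},{"translation":[11.4,10,-2.2],"rotation":[0,0,0.68],"gripper":0.8},{"translation":[11.4,10,-2.2],"rotation":[0,0,0.785],"gripper":0.8},{"translation":[11.4,10,-1.4],"rotation":[0,0,0.785],"gripper":0.8},{"translation":[11.4,10,-0.6],"rotation":[0,0,0.785],"gripper":0.8},{"translation":[11.4,10,-0.6],"rotation":[0,0,0.785],"gripper":0.8}]}}

```text
time_s: 6.95
tool_pos: [566.8, -143.3, 54.1]
tool_rot: [-2.92, 1.159, 0.004]
wrist_force: [-0.2, 0.3, -0.7]
opening: 17.2
finger_force: 0.0
```

```bash
python3 goal.py -45 130 -100 1.5; python3 wd.py
python3 - <<'E'
from h import *
cv2.imwrite("pics/top4.png",cv2.resize(ctrl.grab_frame("top")[165:365,255:455],(600,600),interpolation=cv2.INTER_CUBIC)[:,:,::-1])
E
```

```text
t 6.95 board tcp [130.3 -99.8] 6.1 phi -44.8 F [-0.2  0.3 -0.7] open 17.2
rot [0.001 0.003 0.004]
[ 130.  -100.     1.5] -> [-0.    0.03  0.46]
[158. 294.] 1512 ctr [187.6 -46.7] x 172.0 205.0 y -62.0 -32.0
[ 71. 316.] 1543 ctr [217.2   6.9] x 195.0 238.0 y -7.0 23.0
[199. 305.] 463 ctr [170.1 -57.9] x 165.0 177.0 y -64.0 -49.0
[327. 365.] 2086 ctr [106.9 -76.9] x 91.0 122.0 y -92.0 -62.0
[ 95. 388.] 691 ctr [182.1  43. ] x 173.0 192.0 y 28.0 62.0
```

View pics/top4.png

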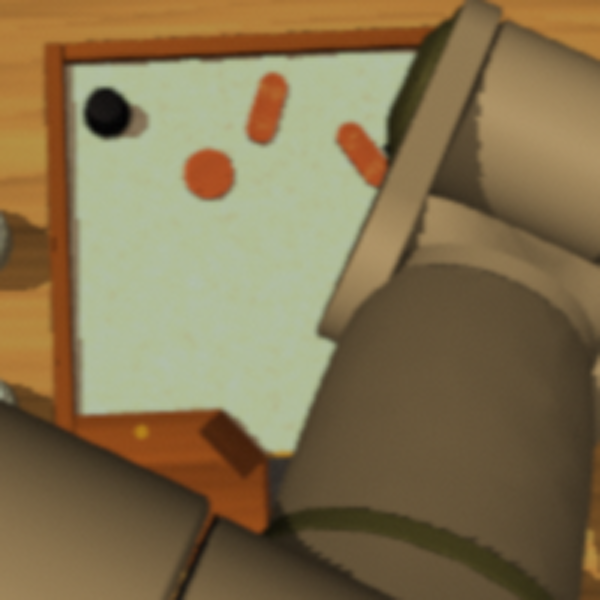

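Field at the gate is empty, the loupe (107,112) and long blanks are undisturbed, and blank 3 is at (209,174). Now I push blank 2.

Call:
{"fn": "send_rows", "kwargs": {"deltas": [{"translation":[0,0,0.45],"rotation":[0,0,0],"gripper":0.8},{"translation":[-0.8,0,0.45],"rotation":[0,0,0],"gripper":0.8},{"translation":[-1.8,-0.1,0.45],"rotation":[0,0,0],"gripper":0.8},{"translation":[-2.9,-0.2,0.45],"rotation":[0,0,0],"gripper":0.8},{"translation":[-4.0,-0.35,0.45],"rotation":[0,0,0],"gripper":0.8},{"translation":[-5.1,-0.5,0.45],"rotation":[0,0,0],"gripper":0.8},{"translation":[-6.2,-0.65,0.45],"rotation":[0,0,0],"gripper":0.8},{"translation":[-7.4,-0.8,0.45],"rotation":[0,0,0],"gripper":0.8},{"translation":[-8.6,-0.9,0.45],"rotation":[0,0,0],"gripper":0.8},{"translation":[-9.3,-1.0,0.45],"rotation":[0,0,0],"gripper":0.8}]}}

```text
time_s: 8.05
tool_pos: [505.9, -71.8, 51.2]
tool_rot: [-2.919, 1.162, 0.001]
wrist_force: [0.7, -0.5, -0.4]
opening: 17.1
finger_force: 0.2
```

```bash
python3 goal.py 0 96 -9 1.5; python3 wd.py
```

```text
t 8.05 board tcp [ 71.3 -26.7] 3.2 phi -44.9 F [ 0.7 -0.5 -0.4] open 17.1
rot [-0.     0.    -0.784]
[96.  -9.   1.5] -> [ 0.5  -3.    0.17]
[151.  84.] 1935 ctr [188.1 -44.8] x 171.0 204.0 y -60.0 -32.0
[201.  89.] 809 ctr [169.7 -57.2] x 164.0 179.0 y -64.0 -48.0
[ 48. 146.] 2106 ctr [215.4  10.3] x 194.0 237.0 y -3.0 24.0
[ 68. 257.] 2034 ctr [175.4  46.9] x 160.0 191.0 y 33.0 63.0
[327. 347.] 2176 ctr [ 57.2 -12.8] x 41.0 72.0 y -27.0 3.0
```

Call:
{"fn": "send_rows", "kwargs": {"deltas": [{"translation":[1.2,0,0.1],"rotation":[0,0,0],"gripper":0.8},{"translation":[1.8,-0.4,0.1],"rotation":[0,0,0],"gripper":0.8},{"translation":[1.6,-1.2,0.1],"rotation":[0,0,-0.14],"gripper":0.8},{"translation":[1.3,-2,0.1],"rotation":[0,0,-0.28],"gripper":0.8},{"translation":[1.0,-2.5,0.1],"rotation":[0,0,-0.42],"gripper":0.8},{"translation":[0.7,-2.8,0.1],"rotation":[0,0,-0.56],"gripper":0.8},{"translation":[0.7,-2.8,0.1],"rotation":[0,0,-0.7],"gripper":0.8},{"translation":[0.7,-2.8,0.1],"rotation":[0,0,-0.785],"gripper":0.8},{"translation":[0.7,-2.8,0.1],"rotation":[0,0,-0.785],"gripper":0.8}]}}

```text
time_s: 9.0
tool_pos: [532.1, -57.9, 50.0]
tool_rot: [3.141, 0.042, 0.001]
wrist_force: [-0.4, -0.5, 0.4]
opening: 17.1
finger_force: 0.0
```

```bash
python3 goal.py 0 85 -12 1.5 50 0 1.5 15 0 1.5; python3 wd.py | tail -2
```

```text
t 9.0 board tcp [ 97.8 -13.5] 2.0 phi 0.1 F [-0.4 -0.5  0.4] open 17.1
rot [ 0.    -0.     0.001]
[ 85.  -12.    1.5] -> [-1.28 -0.15  0.05]
[50.   0.   1.5] -> [-4.78 -1.35  0.04]
[15.   0.   1.5] -> [-8.28 -1.36  0.04]
[167. 124.] 3919 ctr [176.  48.] x 161.0 191.0 y 34.0 64.0
[323. 382.] 2173 ctr [ 57.4 -12.4] x 40.0 74.0 y -26.0 1.0
```

Call:
{"fn": "send_rows", "kwargs": {"deltas": [{"translation":[-1.2,-0.1,0.04],"rotation":[0,0,0],"gripper":0.8},{"translation":[-2.0,-0.2,0.04],"rotation":[0,0,0],"gripper":0.8},{"translation":[-2.8,-0.5,0.04],"rotation":[0,0,0],"gripper":0.8},{"translation":[-3.6,-0.85,0.04],"rotation":[0,0,0],"gripper":0.8},{"translation":[-4.4,-1.15,0.04],"rotation":[0,0,0],"gripper":0.8},{"translation":[-5.2,-1.35,0.04],"rotation":[0,0,0],"gripper":0.8},{"translation":[-6.0,-1.35,0.04],"rotation":[0,0,0],"gripper":0.8},{"translation":[-6.8,-1.35,0.04],"rotation":[0,0,0],"gripper":0.8},{"translation":[-7.6,-1.35,0.04],"rotation":[0,0,0],"gripper":0.8},{"translation":[-8.15,-1.35,0.04],"rotation":[0,0,0],"gripper":0.8}]}}

```text
time_s: 10.05
tool_pos: [448.6, -46.0, 49.8]
tool_rot: [-3.141, -0.042, 0.0]
wrist_force: [0.1, 0.6, 0.5]
opening: 17.1
finger_force: 0.0
```

```bash
python3 goal.py 22 209 64 20; python3 wd.py
python3 - <<'E'
from h import *
cv2.imwrite("pics/w5.png",cv2.resize(ctrl.grab_frame("wrist")[260:420,220:420],(600,480))[:,:,::-1])
E
```

```text
t 10.05 board tcp [14.6  0.5] 1.8 phi 0.0 F [0.1 0.6 0.5] open 17.1
rot [-0.     0.    -0.383]
[209.  64.  20.] -> [19.44 -6.34 -1.83]
[329. 343.] 675 ctr [-2.8 -1.2] x -9.0 4.0 y -10.0 9.0
```

View pics/w5.png

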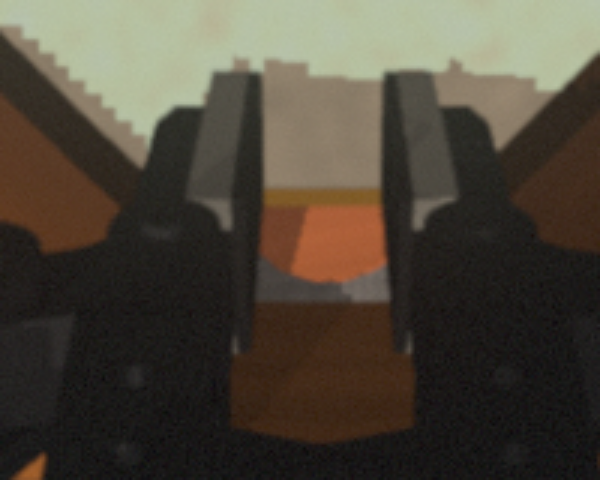

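Blank 2 lies below the brass lip (orange arc at (325,240)). The strip itself is clear. Now blank 3.

Call:
{"fn": "send_rows", "kwargs": {"deltas": [{"translation":[1.5,0,-1.0],"rotation":[0,0,0],"gripper":0.8},{"translation":[4.5,-1,-2.4],"rotation":[0,0,-0.1],"gripper":0.8},{"translation":[8.5,-2.5,-2.4],"rotation":[0,0,-0.22],"gripper":0.8},{"translation":[12.5,-4,-2.4],"rotation":[0,0,-0.34],"gripper":0.8},{"translation":[16.5,-5.4,-2.4],"rotation":[0,0,-0.383],"gripper":0.8},{"translation":[19.2,-6.1,-2.4],"rotation":[0,0,-0.383],"gripper":0.8},{"translation":[19.2,-6.1,-2.4],"rotation":[0,0,-0.383],"gripper":0.8},{"translation":[19.2,-6.1,-1.5],"rotation":[0,0,-0.383],"gripper":0.8},{"translation":[19.2,-6.1,-0.8],"rotation":[0,0,-0.383],"gripper":0.8},{"translation":[19.2,-6.1,-0.8],"rotation":[0,0,-0.383],"gripper":0.8}]}}

```text
time_s: 11.15
tool_pos: [638.3, 19.9, 56.3]
tool_rot: [-3.075, -0.638, 0.005]
wrist_force: [-0.2, -1.0, -1.1]
opening: 16.9
finger_force: 0.0
```

```bash
python3 goal.py 22 206.6 61.4 1.5 78 9 1.5; python3 wd.py
python3 - <<'E'
from h import *
cv2.imwrite("pics/w6.png",np.vstack([ctrl.grab_frame("wrist")[:,:,::-1][60:],cv2.resize(ctrl.grab_frame("top")[290:360,325:385],(206,180))[:,:,::-1] if 0 else np.zeros((1,640,3),np.uint8)]))
E
```

```text
t 11.15 board tcp [205.9  61.5] 8.3 phi 22.0 F [-0.2 -1.  -1.1] open 16.9
rot [-0.002  0.003 -0.001]
[206.6  61.4   1.5] -> [0.06 0.03 0.68]
[78.   9.   1.5] -> [-13.82   0.08   0.72]
[  6. 291.] 316 ctr [129.4 237.3] x 119.0 143.0 y 228.0 244.0
[436. 308.] 2626 ctr [220.6  12.9] x 199.0 240.0 y -0.0 26.0
[326. 356.] 1980 ctr [178.4  49.6] x 162.0 193.0 y 35.0 62.0
```

View pics/w6.png

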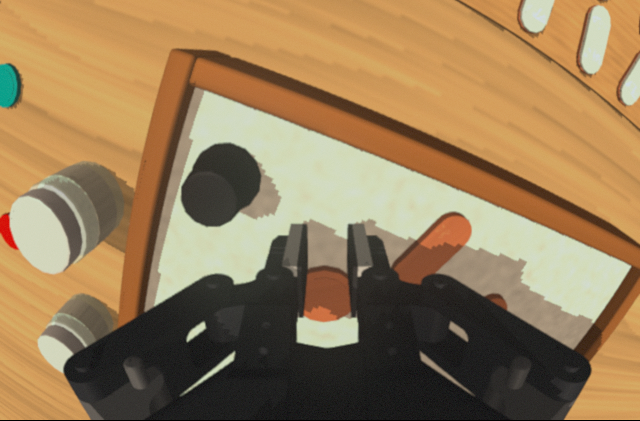

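Blank 3 sits between the fingertips at (326,295), with the loupe (225,185) and long blank (430,250) clear of the fingers. I descend and push.

Call:
{"fn": "send_rows", "kwargs": {"deltas": [{"translation":[0.05,0,0.4],"rotation":[0,0,0],"gripper":0.8},{"translation":[0.05,0,0.7],"rotation":[0,0,0],"gripper":0.8},{"translation":[0.0,0,0.7],"rotation":[0,0,0],"gripper":0.8},{"translation":[-0.7,0,0.7],"rotation":[0,0,0],"gripper":0.8},{"translation":[-1.5,0,0.7],"rotation":[0,0,0],"gripper":0.8},{"translation":[-2.5,0,0.7],"rotation":[0,0,0],"gripper":0.8},{"translation":[-3.5,0.0,0.7],"rotation":[0,0,0],"gripper":0.8},{"translation":[-4.5,0.0,0.7],"rotation":[0,0,0],"gripper":0.8},{"translation":[-5.5,0.05,0.7],"rotation":[0,0,0],"gripper":0.8},{"translation":[-6.5,0.05,0.7],"rotation":[0,0,0],"gripper":0.8}]}}

```text
time_s: 12.25
tool_pos: [579.4, -6.6, 50.8]
tool_rot: [3.076, 0.639, 0.0]
wrist_force: [0.2, 0.5, 0.2]
opening: 17.0
finger_force: 0.1
```

```bash
python3 goal.py 22 76.5 8 1.5; python3 wd.py
```

```text
t 12.25 board tcp [146.4  36.5] 2.8 phi 22.0 F [0.2 0.5 0.2] open 17.0
rot [ 0. -0. -0.]
[76.5  8.   1.5] -> [-7.55  0.02  0.13]
[444. 179.] 3842 ctr [215.2  13.8] x 195.0 238.0 y -1.0 26.0
[518. 286.] 2088 ctr [186.4 -43. ] x 165.0 205.0 y -62.0 -28.0
[327. 348.] 2014 ctr [126.9  27.4] x 112.0 142.0 y 14.0 39.0
```

Call:
{"fn": "send_rows", "kwargs": {"deltas": [{"translation":[-1,0,0.1],"rotation":[0,0,0],"gripper":0.8},{"translation":[-2,0,0.1],"rotation":[0,0,0],"gripper":0.8},{"translation":[-3,0,0.1],"rotation":[0,0,0],"gripper":0.8},{"translation":[-4,0,0.1],"rotation":[0,0,0],"gripper":0.8},{"translation":[-5,0,0.1],"rotation":[0,0,0],"gripper":0.8},{"translation":[-6,0,0.1],"rotation":[0,0,0],"gripper":0.8},{"translation":[-7,0,0.1],"rotation":[0,0,0],"gripper":0.8},{"translation":[-7.5,0,0.1],"rotation":[0,0,0],"gripper":0.8},{"translation":[-6.3,0,0.1],"rotation":[0,0,0],"gripper":0.8},{"translation":[-5.5,0.2,0.1],"rotation":[0,0,0],"gripper":0.8}]}}

```text
time_s: 13.3
tool_pos: [530.5, -29.8, 49.6]
tool_rot: [-3.076, -0.639, 0.001]
wrist_force: [-0.6, -0.7, -0.4]
opening: 17.4
finger_force: 0.0
```

```bash
python3 goal.py 0 98 0 1.5; python3 wd.py|tail -1
```

```text
t 13.3 board tcp [97.  14.6] 1.6 phi 22.0 F [-0.6 -0.7 -0.4] open 17.4
rot [-0.     0.001  0.384]
[98.   0.   1.5] -> [-0.45  1.39  0.01]
[324. 385.] 2147 ctr [57.1 -1.3] x 42.0 73.0 y -16.0 12.0
```

Call:
{"fn": "send_rows", "kwargs": {"deltas": [{"translation":[0,0.7,0],"rotation":[0,0,0.13],"gripper":0.8},{"translation":[-0.4,1.5,0],"rotation":[0,0,0.26],"gripper":0.8},{"translation":[-0.5,1.5,0],"rotation":[0,0,0.384],"gripper":0.8},{"translation":[-0.5,1.5,0],"rotation":[0,0,0.384],"gripper":0.8}]}}

```text
time_s: 13.75
tool_pos: [531.7, -45.8, 49.5]
tool_rot: [-3.141, -0.039, 0.001]
wrist_force: [-0.2, 0.6, 0.4]
opening: 17.6
finger_force: 0.0
```

```bash
python3 goal.py 0 85 -1.5 1.5 50 0 1.5 14.6 0 1.5
```

```text
t 13.75 board tcp [97.7 -1.5] 1.5 phi -0.1 F [-0.2  0.6  0.4] open 17.6
rot [-0.     0.001 -0.001]
[85.  -1.5  1.5] -> [-1.27  0.   -0.  ]
[50.   0.   1.5] -> [-4.77 -0.14 -0.  ]
[14.6  0.   1.5] -> [-8.31 -0.14  0.  ]
```

Call:
{"fn": "send_rows", "kwargs": {"deltas": [{"translation":[-1.2,0,0],"rotation":[0,0,0],"gripper":0.8},{"translation":[-2.0,0,0],"rotation":[0,0,0],"gripper":0.8},{"translation":[-2.8,0,0],"rotation":[0,0,0],"gripper":0.8},{"translation":[-3.6,-0.1,0],"rotation":[0,0,0],"gripper":0.8},{"translation":[-4.4,-0.14,0],"rotation":[0,0,0],"gripper":0.8},{"translation":[-5.2,-0.14,0],"rotation":[0,0,0],"gripper":0.8},{"translation":[-6.0,-0.14,0],"rotation":[0,0,0],"gripper":0.8},{"translation":[-6.8,-0.14,0],"rotation":[0,0,0],"gripper":0.8},{"translation":[-7.6,-0.14,0],"rotation":[0,0,0],"gripper":0.8},{"translation":[-8.25,-0.14,0],"rotation":[0,0,0],"gripper":0.8}]}}

```text
time_s: 14.75
tool_pos: [448.7, -46.4, 49.8]
tool_rot: [-3.141, -0.04, 0.0]
wrist_force: [0.0, 0.9, -1.0]
opening: 17.2
finger_force: 0.0
```

```bash
python3 goal.py 0 60 0 80; python3 wd.py
```

```text
t 14.75 board tcp [14.7  0.1] 1.8 phi -0.0 F [ 0.   0.9 -1. ] open 17.2
rot [-0.  0. -0.]
[60.  0. 80.] -> [ 4.52  0.01 -7.83]
[328. 344.] 665 ctr [-2.9 -1.3] x -9.0 3.0 y -10.0 8.0
```

Same signature as blank 2 after its drop. I raise the hand and swing aside towards the start so the top camera sees the slot.

Call:
{"fn": "send_rows", "kwargs": {"deltas": [{"translation":[1.0,0,-1.5],"rotation":[0,0,0],"gripper":0.8},{"translation":[1.5,0,-4.5],"rotation":[0,0,0],"gripper":0.8},{"translation":[1.5,1,-8.5],"rotation":[0,0,0],"gripper":0.8},{"translation":[1,4,-12],"rotation":[0,0,0],"gripper":0.8},{"translation":[0,8,-14],"rotation":[0,0,0],"gripper":0.8},{"translation":[-2,12,-14],"rotation":[0,0,0],"gripper":0.8},{"translation":[-4,16,-14],"rotation":[0,0,0],"gripper":0.8},{"translation":[-6,20,-14],"rotation":[0,0,0],"gripper":0.8},{"translation":[-8,24,-14],"rotation":[0,0,0],"gripper":0.8},{"translation":[-10,28,-14],"rotation":[0,0,0],"gripper":0.8}]}}

```text
time_s: 15.8
tool_pos: [355.6, -330.4, 189.8]
tool_rot: [3.141, 0.04, 0.0]
wrist_force: [1.3, -0.6, -0.0]
opening: 17.2
finger_force: 0.0
```

Call:
{"fn": "send_rows", "kwargs": {"deltas": [{"translation":[-2,4,0],"rotation":[0,0,0],"gripper":0.8},{"translation":[-4,8,0],"rotation":[0,0,0],"gripper":0.8},{"translation":[-6,12,0],"rotation":[0,0,0],"gripper":0.8},{"translation":[-6,12,0],"rotation":[0,0,0],"gripper":0.8},{"translation":[-6,12,0],"rotation":[0,0,0],"gripper":0.8}]}}

```text
time_s: 16.3
tool_pos: [299.3, -450.7, 189.2]
tool_rot: [-3.14, -0.038, 0.0]
wrist_force: [0.1, 0.6, 0.3]
opening: 16.8
finger_force: 0.0
```

```bash
python3 goal.py
python3 - <<'E'
from h import *
a=cv2.resize(ctrl.grab_frame("top")[165:365,255:455],(400,400),interpolation=cv2.INTER_CUBIC);b=cv2.resize(ctrl.grab_frame("side")[170:320,240:440],(400,300),interpolation=cv2.INTER_CUBIC)
o=np.zeros((400,800,3),np.uint8);o[:,:400]=a;o[:300,400:]=b;cv2.imwrite("pics/end.png",o[:,:,::-1])
E
```

```text
t 16.3 board tcp [-145.1 -400.1] 141.2 phi -0.1 F [0.1 0.6 0.3] open 16.8
```

View pics/end.png

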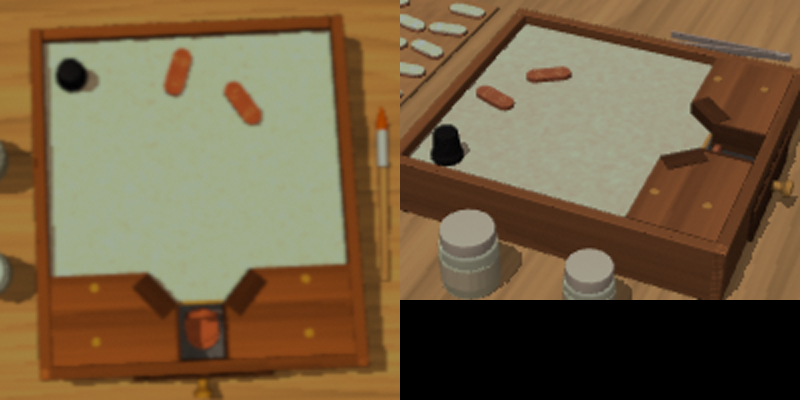

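The field is empty of round blanks. All three lie in the slot and drawer at (203,328), piled in the drawer below the lip. The long blanks (178,72) and (243,103), the loupe (72,75) and the jars are where they were.

```bash
python3 -c "
from station import ctrl
print(ctrl.sign_off())"
```

```text
the job is handed in; nothing more can be done
None
```

I swept the three round blanks through the gate one at a time; the final pictures show none left on the field and copper in the drawer below the slot. The long blanks, loupe and jars show no movement, the hand is clear, and I handed the job in at about 16 s.

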